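# Right the tipped bottle, then draw the rack's sprung end stop out to its mark and hold

### The job

One of the three square bottles has tipped over across the bottle rack: stand it upright again in the rack's lane, on the lane floor in the gap between its lips, in line with the two standing bottles, and let go of it. Then pull the rack's sprung end stop out until its little steel pointer is level with the brass mark on the scale bar, and finish while still gripping it there against the spring, so that another bottle can be loaded: the program ends holding. Do not shift or tip the two standing bottles or the loupe, dish and screwdriver lying about.

Things in the scene. Friction and masses are not known exactly. Their poses are not given: they have to be found in the camera images.
- rack: Fixed wooden bottle rack, placed and turned differently each time. Origin on the bench under the lane's centre line; y runs along the lane, x across it (away from the robot), z up. The sprung end stop is at the -y end; an end wall (y 155 to 165 mm, 45 mm high) closes the +y end. The base board is 60 mm wide, y -295 to 165 mm. A bare aluminium strip 6 mm high lies beside it, x 30 to 102 mm.
- lane (a point): Centre of the lane floor at rack (0, 0), 5 mm above the bench, axes as the rack. Two low lips run along it, rack y -155 to 160 mm, tops 9 mm above the bench, inner faces at x -26 and +26, outer faces at -30 and +30 mm. Three bottle places on the centre line at rack y -85, 0 and +85 mm; the tipped bottle may lie at any one of them, the standing ones are at the other two.
- barrel (a point): Middle of the dark steel spring barrel beyond the lane, at rack (64, 5) mm, 18 mm above the bench: fixed, 16 mm thick, along y -140 to 150 mm, its top 26 mm above the bench. The end stop's rod slides out of its -y end.
- tipped: The tipped bottle: plain white, square body 36 x 36 x 66 mm, round black cap 22 mm wide, 14 mm high; 110 g (x 0.7 to 1.4). Origin mid square body, z axis to the cap. Starts lying across the lane on the two lips, cap away from the robot (z roughly along the rack's +x, up to 17 degrees off), origin 27 mm above the bench. Standing in the lane its origin is 38 mm above the bench.
- neighbour_a: One of the two standing bottles, identical to the tipped one; origin at the middle of its square body, z axis to the cap. Stands in the lane, turned up to 15 degrees.
- neighbour_b: The other standing bottle, identical.
- endstop: Sprung end stop: upright aluminium plate across the lane's -y end, 50 mm wide (x), 10 mm thick (y), 7 to 61 mm above the bench, joined at its +x side to a 10 mm rod. Origin on the bench below the plate's centre, axes as the rack. Slides along the rack's -y: origin at y -170 mm at rest, -270 mm fully out. The spring pulls back with about 4 N at rest plus 0.8 N per 10 mm; let go, it returns.
- plate_top (a point): Middle of the end stop plate's top edge, 61 mm above the bench; the plate is pinched from above here, fingers closing along the rack's y.
- pointer (a point): Tip of the small steel pointer on the +x side of the end stop, level with the plate's centre in rack y, 84 mm to the +x of it, 22 mm above the bench.
- mark: The length mark: fixed brass clip on a steel scale bar (rack x 86 to 102, y -285 to -150 mm, top 11 mm above the bench), with an upright fin 3 mm thick (y), 14 mm wide, top 36 mm above the bench. Origin in the fin's mid plane, 11 mm above the bench, axes as the rack. Set each time 40 to 70 mm in -y from the resting pointer. The pointer is at the mark when both have the same rack y.
- loupe: Bystander: black eye loupe, 40 mm wide, 36 mm high, standing beyond the rack; origin under its centre.
- dish: Bystander: clear open dish, 64 mm wide, 22 mm high, to the right of the rack; origin under its centre.
- driver: Bystander: screwdriver 150 mm long lying on the near right of the bench; origin under its middle.

How it is judged:
On the way, in this order (a step that is already met when the one before it is completed fails the run):
1. the tipped bottle stands upright in the lane, let go, with the end stop still at rest (angle between each of tipped, neighbour_a, neighbour_b's own z axis and vertical below 0.1 rad and z of tipped in the frame of rack between 0.034 and 0.042 m and x of tipped in the frame of rack between -0.014 and 0.014 m and y of tipped in the frame of rack between -0.145 and 0.145 m and linear speed of tipped below 0.02 m/s and contact force between tipped and the fingers below 0.5 N and contact force between tipped and the arm below 0.5 N and y of endstop in the frame of rack above -0.18 m), for 0.2 s.
2. the gripped end stop's pointer is at the mark (y of pointer in the frame of mark between -0.005 and 0.005 m and contact force between endstop and the fingers above 2 N), for 0.2 s.
At the end, for the whole second after the job is handed in: The fingers still hold the end stop (over 2 N), at rest, its pointer within 5 mm of the mark along the rack, no bottle propping it; the once tipped bottle stands (within 0.10 rad) on the lane floor, within 14 mm of its centre line, untouched; both neighbours stand (all of step 2 and angle between each of tipped, neighbour_a, neighbour_b's own z axis and vertical below 0.1 rad and z of tipped in the frame of rack between 0.034 and 0.042 m and x of tipped in the frame of rack between -0.014 and 0.014 m and y of tipped in the frame of rack between -0.145 and 0.145 m and linear speed of tipped below 0.02 m/s and contact force between tipped and the fingers below 0.5 N and contact force between tipped and the arm below 0.5 N and linear speed of endstop below 0.01 m/s and contact force between endstop and tipped below 0.5 N and contact force between endstop and neighbour_a below 0.5 N and contact force between endstop and neighbour_b below 0.5 N); the arm keeps its last pose, push and grip.
It fails at once if a bystander (standing bottle) is shifted by more than 25 mm (distance of neighbour_a from where it was at the start of the episode above 0.025 m).
It fails at once if a bystander (standing bottle) is shifted by more than 25 mm (distance of neighbour_b from where it was at the start of the episode above 0.025 m).
It fails at once if a bystander (loupe) is shifted by more than 25 mm (distance of loupe from where it was at the start of the episode above 0.025 m).
It fails at once if a bystander (clear dish) is shifted by more than 25 mm (distance of dish from where it was at the start of the episode above 0.025 m).
It fails at once if a bystander (screwdriver) is shifted by more than 25 mm (distance of driver from where it was at the start of the episode above 0.025 m).
It also fails if it takes over 58 s, if anything falls off the work surface, if the arm or the gripper's body presses on something with over 40 N, if the wrist force passes 120 N, or if a joint passes its speed limit or range.

### The arm

A 7-joint arm with a two-finger parallel gripper is mounted at the origin on the work surface. World frame = base frame: x ahead of the robot, y to its left, z up, the work surface at z = 0. Lengths are in m, angles in rad, forces in N, time in s.
With the tool pointing down it reaches from about 0.4 to 0.85 m from the base axis. Payload 10.4 kg.
Tool frame: the origin (TCP) lies at the very end of the fingers, on their centre line; the grasp point (between the pads) lies r.tcp_to_grasp behind it (r.tcp_to_grasp is the distance from the TCP to the grasp point, in m); z points along the fingers, y is the line along which they close (so a half turn about z gives the same grasp; the last joint's range is limited). The gripper opens to 87 mm and grips with 3 to 60 N. Pads are 19 mm wide; open, the fingers measure 117 mm over their backs; the gripper's body (75 mm by 190 mm) begins 51 mm behind the grasp point.
Start: joints at [-1.152, 0.332, -0.065, 1.46, 0.022, 1.35, -0.088], TCP at [0.267, 0.565, 0.223] pointing down, gripper open.
Joint ranges: [-2.6, 2.6], [-0.5, 2.12], [-1.47, 1.34], [0.16, 2.42], [-1.27, 4.41], [0.06, 2.06], [-2.6, 2.6]. Speed limits (rad/s): [2.22, 2.22, 2.79, 2.79, 3.14, 3.14, 3.14].

### API

Orientations are given as a unit quaternion [x, y, z, w].
In Python, from bench import monitor, cams, ticket, r gives the robot as it stands.
- The arm moves only by the shell command python3 -m crank 'ROWS' [OPENING] [FORCE]. ROWS is a JSON object whose one key "steps" holds a list of rows, each a list of 2 entries, a list of its own where there are three numbers: the shift along the world's x, y, z in units of 25 mm (1.0 is 25 mm), then the turn, a rotation vector about the world's x, y, z in units of 5 degrees (1.0 is 5 degrees). In form: {"steps": [[[x, y, z], [ax, ay, az]], ...]}. A call has 1 to 10 rows; each row shifts and turns the commanded pose from where the row before left it; what a row does not reach is not made up. A row lasts 1/12 s, in which the tool goes at most 41.7 mm and 7.16 degrees, less where a joint would pass 70% of its speed; a pose out of reach is approached as far as the arm can. A call is refused whole if a number of a shift passes 1 or a number of a turn 1, either way. A call with a gripper value outside its range is refused whole. OPENING is the finger opening in mm, from 0 to 87, set as the call begins (- or left out, the last holds). The fingers move at their own pace and stop on an object; FORCE is the grip in N (left out, the last holds). Time passes only in rows, so rows that do not move let the fingers close. It gives the time, the measured TCP pose, the force, the opening and the grip force at its end, in the units of the state.
- monitor.read_state(): the state, without advancing time (a new reading comes with each control period).
- cams.camera(name): name is "scene" or "top"; returns a dict with "pixels" (400x640x3 uint8, blue, green, red), "z_map" (400x640 float32, m along the optical axis (not along the pixel's ray), 0 where there is no reading), "vfov" (degrees; the focal length in pixels is half the picture's height over the tangent of half this angle, whatever the lens; pixels are square), "cx", "cy" (the principal point, pixels), "T" (4x4, takes a point from camera to world coordinates). Camera axes: x right, y up, looking along -z (the intrinsics and any distortion apply to the point x, -y, -z); pixel columns grow to the right and rows downward; lengths in m; the calibration is good to about 2 mm. A picture is of the moment at which its call begins.
- ticket.close_job(): hands the job in; it is judged then, once.
The state is a dict: "time": time; "joint_positions": joint angles; "joint_vel": joint speeds; "joint_torque": joint torques, N m; "ee_pos": TCP position; "eef_rot": TCP orientation; "ft_force": force on the tool from outside, world axes, zero at the start; "torque": the same for the moment, N m; "width": finger opening in m; "grip_force": force on a finger pad.
Only numpy, scipy, OpenCV 4.12 (cv2) and the standard library are available. Lean on these libraries where they do the work, as an engineer would, in place of code of your own. Each camera call takes 0.05 s, during which the arm holds its last target. There are 200 camera calls.

## Working session

There is one attempt and no reset: what is moved stays moved. The work goes in short steps, Python scripts to look and compute and a shell command to move; the robot and the scene stay as the last step left them, time stands still between calls to the robot, and variables do not carry over. Pictures are saved under pics/ and viewed, at most 10 in all, crops included, and the job is handed in when it is done.

```bash
ls; mkdir -p pics; python3 - <<'E'
from bench import monitor,cams,r
import cv2,numpy as np
print(monitor.read_state(), r.tcp_to_grasp)
for n in("scene","top"):
    c=cams.camera(n); cv2.imwrite(f"pics/{n}0.png",c["pixels"]); np.savez(f"{n}0.npz",**c)
    print(n,c["vfov"],c["cx"],c["cy"],c["T"].round(3).tolist(),[k for k in c])
E
```

```text
pics
{'time': 0.0, 'joint_positions': array([-1.15162461,  0.33288997, -0.06470909,  1.46094874,  0.02161741,
        1.34991662, -0.08850934]), 'joint_vel': array([ 5.22926375e-05, -3.99434106e-04, -1.23352404e-04, -5.33958338e-04,
       -2.70984974e-03,  2.09501848e-03, -1.43699543e-03]), 'joint_torque': array([-2.36991327e-04, -6.23275924e+01,  2.42501922e-02, -3.89884686e+01,
       -6.13711984e-02,  3.99685535e-02,  1.49055531e-04]), 'ee_pos': array([0.26705004, 0.56463433, 0.22173913]), 'eef_rot': array([ 2.19082170e-01,  9.75706137e-01, -7.23330262e-04, -1.20013869e-04]), 'ft_force': array([-0.11140523,  0.58876905, -0.06482062]), 'torque': array([ 0.00574418, -0.05159281, -0.05125712]), 'grip_force': 0.0, 'width': 0.08717041414096835} 0.0187
scene 49.0879774937533 320.2361689482478 199.69866315503745 [[-0.146, -0.816, 0.559, 1.083], [0.989, -0.114, 0.091, -0.004], [-0.01, 0.566, 0.824, 0.81], [0.0, 0.0, 0.0, 1.0]] ['pixels', 'z_map', 'vfov', 'cx', 'cy', 'T']
top 55.16559507647641 325.07616176467513 203.47092867120028 [[0.016, 0.982, -0.186, 0.402], [-1.0, 0.018, 0.009, -0.092], [0.013, 0.186, 0.982, 0.906], [0.0, 0.0, 0.0, 1.0]] ['pixels', 'z_map', 'vfov', 'cx', 'cy', 'T']
```

View pics/scene0.png

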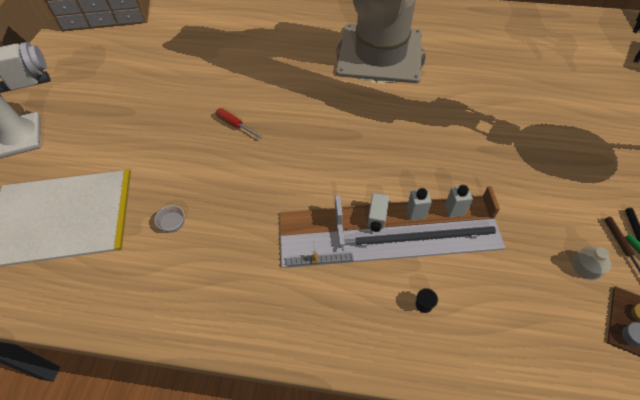

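View pics/top0.png

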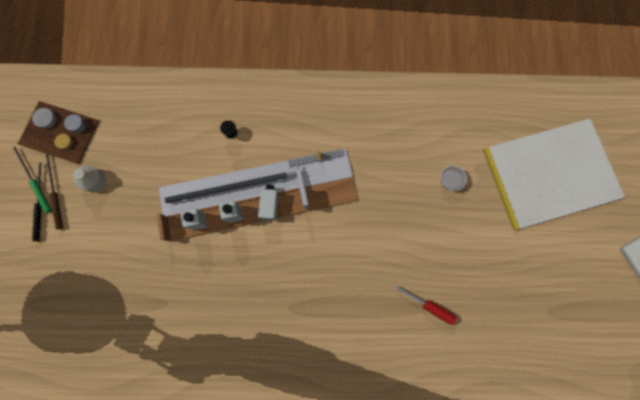

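```bash
cat > h.py <<'E'
import numpy as np
def cloud(c):
    z=c["z_map"];h,w=z.shape;f=h/2/np.tan(np.radians(float(c["vfov"]))/2)
    v,u=np.mgrid[:h,:w]; T=c["T"]
    P=np.stack([(u-c["cx"])/f*z,-(v-c["cy"])/f*z,-z],-1)
    return P@T[:3,:3].T+T[:3,3]
def proj(c,p):
    T=c["T"];f=200/np.tan(np.radians(float(c["vfov"]))/2)
    q=(np.asarray(p)-T[:3,3])@T[:3,:3]
    return np.stack([c["cx"]+f*q[...,0]/-q[...,2],c["cy"]+f*q[...,1]/q[...,2]],-1)
E
python3 - <<'E'
import numpy as np,cv2
from h import *
for n in("scene","top"):
    c=np.load(n+"0.npz");P=cloud(c)
    m=(P[...,0]>.3)&(P[...,0]<.8)&(P[...,1]>-.3)&(P[...,1]<.35)&(c["z_map"]>0)
    print(n,m.sum(),"bench z",np.median(P[m][:,2]), np.percentile(P[m][:,2],[5,50,95]))
    # bottle white tops/caps by height clusters
    for lo,hi in((.074,.11),(.05,.068),(.036,.05),(.022,.034)):
        k=(m&(P[...,2]>lo)&(P[...,2]<hi)).astype(np.uint8)
        N,L=cv2.connectedComponents(k)
        for i in range(1,N):
            q=P[L==i]
            if len(q)>8: print(lo,hi,len(q),q.mean(0).round(4),np.ptp(q,0).round(3),"maxz",q[:,2].max().round(4), np.argwhere(L==i).mean(0).round())
ims=[]
for n,(u,v) in(("scene",(270,170)),("top",(150,120))):
    im=np.load(n+"0.npz")["pixels"][v:v+125,u:u+240 if n=="scene" else u+215]
    ims.append(cv2.resize(im,(780,298 if 0 else 295)) if 0 else cv2.resize(im,None,fx=780/im.shape[1],fy=2.35 if 0 else 290/im.shape[0]))
cv2.imwrite("pics/crop.png",np.vstack(ims))
E
```

```text
scene 59455 bench z 0.0015539656636183174 [-0.00125071  0.00155397  0.02546062]
0.074 0.11 110 [0.5268 0.1989 0.0838] [0.022 0.02  0.016] maxz 0.0899 [190. 463.]
0.074 0.11 107 [0.5464 0.1167 0.0838] [0.021 0.02  0.014] maxz 0.0884 [193. 422.]
0.05 0.068 131 [0.5367 0.1959 0.0591] [0.035 0.042 0.018] maxz 0.068 [201. 458.]
0.05 0.068 115 [0.5572 0.1149 0.0595] [0.033 0.041 0.017] maxz 0.068 [204. 419.]
0.05 0.068 122 [ 0.5861 -0.0474  0.0604] [0.051 0.02  0.015] maxz 0.0654 [206. 339.]
0.036 0.05 164 [0.5097 0.2719 0.0443] [0.059 0.022 0.013] maxz 0.0492 [198. 493.]
0.036 0.05 521 [0.5698 0.0345 0.0449] [0.081 0.037 0.014] maxz 0.0499 [209. 378.]
0.036 0.05 89 [0.5362 0.1959 0.043 ] [0.032 0.042 0.014] maxz 0.0498 [205. 456.]
0.036 0.05 84 [0.5567 0.1151 0.0431] [0.033 0.042 0.014] maxz 0.0499 [208. 417.]
0.036 0.05 21 [ 0.6055 -0.0435  0.0431] [0.008 0.011 0.014] maxz 0.0497 [219. 339.]
0.036 0.05 9 [ 0.6875 -0.0823  0.0373] [0.009 0.003 0.003] maxz 0.0389 [253. 314.]
0.036 0.05 248 [0.7496 0.1382 0.0375] [0.039 0.037 0.004] maxz 0.0402 [298. 427.]
0.022 0.034 75 [0.5136 0.2706 0.02
[... 1223 characters left out ...]
] [0.014 0.003 0.013] maxz 0.0498 [206. 238.]
0.036 0.05 44 [0.5175 0.1843 0.0434] [0.039 0.032 0.013] maxz 0.0498 [222. 199.]
0.036 0.05 146 [0.5058 0.268  0.0435] [0.059 0.022 0.012] maxz 0.0483 [226. 161.]
0.036 0.05 21 [0.5272 0.1067 0.042 ] [0.013 0.033 0.013] maxz 0.0496 [218. 234.]
0.022 0.034 12 [0.7357 0.1253 0.0323] [0.015 0.017 0.004] maxz 0.0337 [133. 232.]
0.022 0.034 735 [0.6075 0.1144 0.0249] [0.098 0.322 0.008] maxz 0.0299 [186. 234.]
0.022 0.034 24 [0.5231 0.1785 0.0282] [0.033 0.007 0.011] maxz 0.0336 [220. 204.]
0.022 0.034 51 [0.5061 0.2649 0.0282] [0.059 0.013 0.011] maxz 0.0338 [227. 165.]
0.022 0.034 11 [0.5053 0.1968 0.0266] [0.005 0.02  0.01 ] maxz 0.0318 [228. 195.]
```

View pics/crop.png

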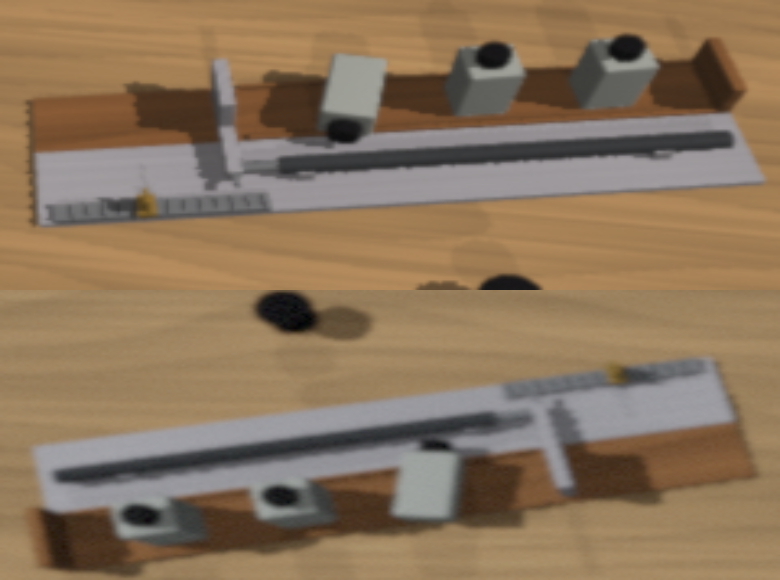

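```bash
python3 - <<'E'
import numpy as np,cv2
from h import *
def line(q):
    d=q-q.mean(0);return np.linalg.svd(d,full_matrices=False)[2][0]
for n in("scene","top"):
    c=np.load(n+"0.npz");P=cloud(c);B=c["pixels"].max(-1).astype(int);S=B-c["pixels"].min(-1)
    X,Y,Z=P[...,0],P[...,1],P[...,2]
    box=(X>.5)&(X<.64)&(Y>-.01)&(Y<.075)
    t=P[box&(Z>.041)&(Z<.055)&(B>90)]
    r=cv2.minAreaRect((t[:,:2]*1000).astype(np.float32));print(n,"body top",r,t[:,2].mean(),len(t))
    k=P[box&(Z>.025)&(B<60)];print("cap",k.mean(0),len(k))
    b=P[(Z>.02)&(Z<.034)&(B<80)&(X>.5)&(Y>-.02)&(Y<.3)&(X>.58)]
    d=line(b[:,:2]);print("barrel dir",d,np.degrees(np.arctan2(-d[0]*np.sign(d[1]),abs(d[1]))),b.mean(0),b[:,2].max())
    p=P[(Z>.056)&(Z<.068)&(Y<-.02)&(Y>-.1)&(X<.64)];d=line(p[:,:2]);print("plate top",p.mean(0),np.degrees(np.arctan2(d[1],d[0])),len(p))
    yel=(c["pixels"][...,2].astype(int)-c["pixels"][...,0]>60)&(X>.66)&(X<.72)&(Y>-.12)&(Y<-.04)
    br=P[yel&(Z>.02)];print("brass",br.mean(0) if len(br) else 0,len(br),np.argwhere(yel).mean(0))
    bx=P[(abs(Y-.02)<.35)&(X>.45)&(X<.5)&(Y<.2)];print("bench",np.median(bx[:,2]))
E
```

```text
scene body top ((563.4703979492188, 34.84973907470703), (35.859466552734375, 67.55325317382812), 86.88682556152344) 0.045807617974246956 454
cap [0.60885579 0.03432473 0.03347364] 103
barrel dir [-0.20688869  0.97836449] 11.940083413570457 [0.6131901  0.11891625 0.02545129] 0.03397322002917025
plate top [ 0.39277652 -0.04656037  0.0615151 ] -0.23723066997273007 172
brass [ 0.69235657 -0.08137314  0.03151959] 13 [269.88008565 316.88008565]
bench 0.001051587235542606
top body top ((562.8411865234375, 31.150497436523438), (35.97675704956055, 65.64933776855469), 86.74103546142578) 0.04492179228934875 436
cap [0.61532939 0.0358364  0.03050678] 64
barrel dir [ 0.22546179 -0.97425201] 13.030034524997063 [0.61344992 0.11014884 0.02516605] 0.03387499506750502
plate top [ 0.58189788 -0.05149125  0.06084759] -166.78136604522797 97
brass [ 0.68991052 -0.08394495  0.03224422] 8 [148.83084577 315.49751244]
bench 1.6300023438053923e-05
```

```bash
python3 -m crank '{"steps":[[[0.8,-1,0.2],[0,0,1]],[[0.8,-1,0.2],[0,0,1]],[[0.8,-1,0],[0,0,1]],[[0.8,-1,0],[0,0,1]],[[0.8,-1,0],[0,0,1]],[[0.8,-1,0],[0,0,1]],[[0.8,-1,0],[0,0,1]],[[0.8,-1,0],[0,0,0.7]],[[0.8,-1,0],[0,0,0]],[[0.8,-1,0],[0,0,0]]]}' 60
```

```text
time: 0.93
ee_pos: [0.4678, 0.3135, 0.2323]
eef_rot: [-0.115, 0.993, -0.0, -0.0]
ft_force: [-0.1, 0.4, 0.1]
width: 0.0601
grip_force: 0.0
```

```bash
python3 -m crank '{"steps":[[[0.38,-1,0.2],[0,0,-0.5]],[[0.38,-1,0.2],[0,0,-0.5]],[[0.38,-1,0.2],[0,0,-0.5]],[[0.38,-1,0.2],[0,0,-0.5]],[[0.38,-1,0],[0,0,-0.5]],[[0.38,-1,0],[0,0,-0.5]],[[0.38,-1,0],[0,0,-0.3]],[[0.38,-1,0],[0,0,0]],[[0.38,-1,0],[0,0,0]],[[0.38,-1,0],[0,0,0]]]}'; python3 -m crank '{"steps":[[[0,-1,0],[0,0,0]],[[0,-0.2,0],[-0.05,-1,0]],[[0,0,0],[-0.05,-1,0]],[[0,0,0],[-0.05,-1,0]],[[0,0,0],[-0.05,-1,0]],[[0,0,0],[-0.05,-1,0]],[[0,0,0],[-0.05,-1,0]],[[0,0,0],[-0.05,-1,0]],[[0,0,0],[-0.05,-1,0]],[[0,0,0],[-0.05,-1,0]]]}'
python3 -m crank '{"steps":[[[0,0,0],[-0.05,-1,0]],[[0,0,0],[-0.05,-1,0]],[[0,0,0],[-0.05,-1,0]],[[0,0,0],[-0.05,-1,0]],[[0,0,0],[-0.05,-1,0]],[[0,0,0],[-0.05,-1,0]],[[0,0,0],[0,0,0]]]}';python3 -c "
from bench import monitor;print(monitor.read_state()['joint_positions'])"
```

```text
time: 1.77
ee_pos: [0.5623, 0.0637, 0.2523]
eef_rot: [0.029, 1.0, -0.0, -0.0]
ft_force: [0.2, 0.1, 0.6]
width: 0.0596
grip_force: 0.0
time: 2.6
ee_pos: [0.5617, 0.0358, 0.2529]
eef_rot: [0.026, 0.923, -0.007, 0.385]
ft_force: [1.6, -1.3, 0.3]
width: 0.0596
grip_force: 0.0
time: 3.18
ee_pos: [0.5763, 0.027, 0.2871]
eef_rot: [0.038, 0.856, -0.017, 0.516]
ft_force: [0.5, -0.3, -0.8]
width: 0.0601
grip_force: 0.0
[ 0.28386686 -0.39347981 -0.52671787  2.40395696  1.26148683  0.16341669
 -0.00594489]
```

```bash
python3 -m crank '{"steps":[[[0,0,-1],[0,0,0]],[[0,0,-1],[0,0,0]],[[0,0,-1],[0,0,0]],[[0,0,-1],[0,0,0]],[[0,0,0],[0,0,0]],[[0,0,0],[0,0,0]]]}';python3 -c "
from bench import monitor;print(monitor.read_state()['joint_positions'])"
```

```text
time: 3.68
ee_pos: [0.5847, 0.0251, 0.2731]
eef_rot: [0.039, 0.849, -0.024, 0.527]
ft_force: [-0.8, 0.2, 0.6]
width: 0.0601
grip_force: 0.0
[ 0.55329377 -0.38280398 -0.76838256  2.41261324  1.92626357  0.12379554
 -0.7146181 ]
```

```bash
python3 -m crank '{"steps":[[[0,0,0],[0.05,1,0]],[[0,0,0],[0.05,1,0]],[[0,0,0],[0.05,1,0]],[[0,0,0],[0.05,1,0]],[[0,0,0],[0.05,1,0]],[[0,0,0],[0.05,1,0]],[[0,0,0],[0.05,1,0]],[[0,0,0],[0.05,1,0]],[[0,0,0],[0.05,1,0]],[[0,0,0],[0.05,1,0]]]}';python3 -c "
from bench import monitor;s=monitor.read_state();print(s['joint_positions'],s['ee_pos'],s['eef_rot'])"
```

```text
time: 4.52
ee_pos: [0.5937, 0.0117, 0.2951]
eef_rot: [0.048, 0.938, -0.042, 0.34]
ft_force: [0.9, -0.2, -1.1]
width: 0.0602
grip_force: 0.0
[-0.09224942 -0.21905302 -0.14302006  2.06187211  0.37450406  0.67765523
  1.00885413] [0.59365885 0.01173157 0.29506569] [ 0.04756592  0.93825776 -0.0415645   0.34012094]
```

```bash
python3 -m crank '{"steps":[[[0,0,0],[0.05,1,0]],[[0,0,0],[0.05,1,0]],[[0,0,0],[0.05,1,0]],[[0,0,0],[0,0,0]]]}';python3 -c "
from bench import monitor;s=monitor.read_state();print(s['joint_positions'],s['ee_pos'],s['eef_rot'])"
```

```text
time: 4.85
ee_pos: [0.596, 0.0115, 0.2963]
eef_rot: [0.044, 0.975, -0.042, 0.216]
ft_force: [-0.3, -0.6, -0.7]
width: 0.0598
grip_force: 0.0
[-0.11847648 -0.06717817 -0.08207011  1.82617123  0.21288509  0.98697022
  1.19766024] [0.59597637 0.01145642 0.296332  ] [ 0.04369961  0.97456041 -0.04176595  0.21581925]
```

```bash
python3 -m crank '{"steps":[[[-0.1,0.1,-1],[0,0,0]],[[-0.1,0.1,-1],[0,0,0]],[[-0.1,0.1,-1],[0,0,0]],[[-0.1,0.1,-1],[0,0,0]],[[-0.1,0.1,-1],[0,0,0]],[[-0.1,0.1,-1],[0,0,0]],[[-0.1,0.1,-0.6],[0,0,0]],[[0,0,0],[-0.05,-1,0]],[[0,0,0],[-0.05,-1,0]],[[0,0,0],[-0.05,-1,0]]]}';python3 -c "
from bench import monitor;s=monitor.read_state();print(s['joint_positions'])";python3 -m crank '{"steps":[[[0,0,0],[-0.05,-1,0]],[[0,0,0],[-0.05,-1,0]],[[0,0,0],[-0.05,-1,0]],[[0,0,0],[-0.05,-1,0]],[[0,0,0],[0,0,0]]]}';python3 -c "
from bench import monitor;s=monitor.read_state();print(s['joint_positions'])"
```

```text
time: 5.68
ee_pos: [0.5755, 0.0258, 0.1292]
eef_rot: [0.05, 0.942, -0.046, 0.33]
ft_force: [-0.2, -1.9, 0.6]
width: 0.0602
grip_force: 0.0
[-0.15270066 -0.04324861 -0.1554556   2.28163769  0.8273829   0.4121881
  0.46606178]
time: 6.1
ee_pos: [0.5759, 0.0153, 0.1283]
eef_rot: [0.059, 0.909, -0.059, 0.409]
ft_force: [-0.2, -0.6, 0.3]
width: 0.0599
grip_force: 0.0
[-0.03998163 -0.04167688 -0.31136485  2.39672113  1.52363328  0.40283511
 -0.27145714]
```

```bash
cat > fk.py <<'E'
import numpy as np,itertools
from scipy.optimize import least_squares
from scipy.spatial.transform import Rotation as R
D=[([-1.15162461,.33288997,-.06470909,1.46094874,.02161741,1.34991662,-.08850934],[.26705,.56463,.22174],[.21908,.97571,-.00072,-.00012]),
([.28386686,-.39347981,-.52671787,2.40395696,1.26148683,.16341669,-.00594489],[.5763,.027,.2871],[.038,.856,-.017,.516]),
([.55329377,-.38280398,-.76838256,2.41261324,1.92626357,.12379554,-.7146181],[.5847,.0251,.2731],[.039,.849,-.024,.527]),
([-.09224942,-.21905302,-.14302006,2.06187211,.37450406,.67765523,1.00885413],[.59366,.01173,.29507],[.04757,.93826,-.04156,.34012]),
([-.11847648,-.06717817,-.08207011,1.82617123,.21288509,.98697022,1.19766024],[.59598,.01146,.29633],[.0437,.97456,-.04177,.21582]),
([-.15270066,-.04324861,-.1554556,2.28163769,.8273829,.4121881,.46606178],[.5755,.0258,.1292],[.05,.942,-.046,.33]),
([-.03998163,-.04167688,-.31136485,2.39672113,1.52363328,.40283511,-.27145714],[.5759,.0153,.1283],[.059,.909,-.059,.409])]
def fk(p,s,q):
    h,a,b,L,e1,e2,w,o1,o7,x0,y0=p
    T=R.from_euler('Z',s[0]*q[0]+o1);x=np.array([x0,y0,h])
    T=T*R.from_euler('Y',q[1])*R.from_euler('Z',s[1]*q[2]);x=x+T.apply([e1,0,a])
    T=T*R.from_euler('Y',q[3]);x=x+T.apply([e2,0,b])
    T=T*R.from_euler('Z',s[2]*q[4])*R.from_euler('Y',q[5]);x=x+T.apply([w,0,L])
    return x,T*R.from_euler('Z',s[3]*q[6]+o7)
def fit():
    best=None
    for s in itertools.product((1,-1),repeat=4):
      for o7 in(0,1.57,3.14,-1.57):
        def f(p): return np.concatenate([np.r_[(x-t)*5,(A.inv()*R.from_quat(o)).as_rotvec()] for q,t,o in D for x,A in[fk(p,s,q)]])
        r=least_squares(f,[.34,.4,.4,.3,0,0,0,0,o7,0,0])
        if best is None or r.cost<best[0]: best=(r.cost,r.x,s)
    return best
if __name__=="__main__":
    b=fit();print(b[0],b[1].round(4).tolist(),b[2])
    for q,t,o in D:
        x,A=fk(b[1],b[2],q);print((x-t).round(4))
E
python3 fk.py
```

```text
0.003781812066288981 [0.215, 0.4957, 0.4906, 0.339, 0.012, 0.012, 0.0057, -0.023, 1.5543, 0.0163, -0.0306] (-1, -1, -1, -1)
[-0.0049 -0.0014 -0.001 ]
[-0.0039  0.0004 -0.0052]
[ 0.0057  0.0019 -0.0036]
[-0.0036  0.0006 -0.0003]
[0.0067 0.0021 0.0021]
[-0.0007 -0.0016  0.003 ]
[ 0.0007 -0.0021  0.0049]
```

```bash
cat > ik.py <<'E'
import numpy as np
from fk import *
c,P,S=fit()
lo=np.array([-2.6,-.5,-1.47,.16,-1.27,.06,-2.6])+.03;hi=np.array([2.6,2.12,1.34,2.42,4.41,2.06,2.6])-.03
q0=np.array(D[5][0]);rng=np.random.default_rng(0)
def ik(g,tilt,az,N=12):
    a=np.radians(az);t=np.radians(tilt)
    z=np.array([np.sin(t)*np.cos(a),np.sin(t)*np.sin(a),-np.cos(t)]);y=np.array([-np.sin(a),np.cos(a),0])
    A=R.from_matrix(np.stack([np.cross(y,z),y,z],1));best=(9,None)
    for sgn in (1,-1):
      B=A if sgn==1 else A*R.from_euler('Z',np.pi)
      for k in range(N):
        f=lambda q:(lambda x,T:np.r_[(x-.0187*z-g)*5,(T.inv()*B).as_rotvec()])(*fk(P,S,q))
        s=np.clip(q0+(0 if k==0 else rng.normal(0,.9,7)),lo,hi)
        r=least_squares(f,s,bounds=(lo,hi))
        if r.cost<best[0]: best=(r.cost,r.x,sgn)
        if r.cost<1e-8: return best
    return best
E
python3 - <<'E'
from ik import *
for zz in(.05,.12):
  for az in(-2,13,28,43):
    for tilt in(40,50,60,70,80):
        b=ik(np.array([.564,.033,zz]),tilt,az)
        print(zz,az,tilt,"%.1e"%b[0],b[2],b[1].round(2).tolist() if b[0]<1e-6 else '')
E
```

```text
0.05 -2 40 3.9e-05 1 
0.05 -2 50 9.8e-03 1 
0.05 -2 60 3.4e-02 1 
0.05 -2 70 5.9e-02 1 
0.05 -2 80 5.0e-02 1 
0.05 13 40 1.1e-04 1 
0.05 13 50 1.1e-02 -1 
0.05 13 60 3.8e-02 -1 
0.05 13 70 6.9e-02 -1 
0.05 13 80 5.7e-02 1 
0.05 28 40 6.4e-16 1 [1.22, 0.48, -1.31, 2.35, 1.2, 0.1, 0.98]
0.05 28 50 2.2e-03 -1 
0.05 28 60 1.1e-02 -1 
0.05 28 70 1.7e-02 -1 
0.05 28 80 1.4e-02 1 
0.05 43 40 3.2e-22 1 [1.33, 0.74, -1.41, 2.27, 0.7, 0.29, 1.86]
0.05 43 50 1.7e-15 1 [1.4, 0.86, -1.38, 2.33, 0.78, 0.12, 1.91]
0.05 43 60 3.4e-17 1 [-0.43, 0.56, 0.84, 2.38, 4.38, 1.28, -2.12]
0.05 43 70 5.0e-11 -1 [-0.18, 0.64, 0.61, 2.39, 4.29, 1.45, 1.21]
0.05 43 80 4.7e-13 1 [1.72, 2.08, -1.44, 2.38, 1.7, 0.47, 1.87]
0.12 -2 40 1.6e-15 1 [-0.42, -0.02, 0.18, 2.34, 0.88, 0.21, 0.49]
0.12 -2 50 3.8e-03 1 
0.12 -2 60 2.4e-02 1 
0.12 -2 70 5.6e-02 1 
0.12 -2 80 7.6e-02 1 
0.12 13 40 5.4e-17 1 [-0.65, -0.03, 0.58, 2.34, -0.67, 0.17, 2.36]
0.12 13 50 5.1e-03 -1 
0.12 13 60 2.6e-02 -1 
0.12 13 70 6.2e-02 -1 
0.12 13 80 8.8e-02 -1 
0.12 28 40 8.2e-18 -1 [0.09, 0.02, -0.01, 2.31, -1.08, 0.42, -0.07]
0.12 28 50 1.6e-03 -1 
0.12 28 60 8.2e-03 -1 
0.12 28 70 1.9e-02 -1 
0.12 28 80 2.4e-02 -1 
0.12 43 40 4.7e-18 -1 [0.38, 0.09, -0.21, 2.23, -1.02, 0.64, 0.15]
0.12 43 50 2.1e-14 -1 [1.23, 0.24, -1.04, 2.3, -1.23, 0.54, 0.48]
0.12 43 60 2.3e-09 1 [1.51, 0.69, -1.37, 2.36, -1.24, 0.27, -2.4]
0.12 43 70 1.5e-05 1 
0.12 43 80 9.2e-05 -1
```

```bash
python3 - <<'E'
import ik
from ik import *
ik.q0=np.array([-.12,-.07,-.08,1.83,.2,.99,1.2])
def go(g,t,a):
    b=ik.ik(np.array(g),t,a,1 if 0 else 6);print(g,t,a,"%.1e"%b[0],b[2],b[1].round(2).tolist())
    if b[0]<1e-6: ik.q0=b[1]
go([.573,.0325,.15],0,-3)
for t in(-20,-40,-45):go([.573,.0325,.15],t,-3)
for t in(-45,-40):go([.573,.0325,.034],t,-3)
for t in(-20,0,20,35,40):go([.573,.0325,.13],t,-3)
for t,a in((35,-3),(38,-3),(40,-3),(35,5),(38,5),(38,13)):go([.565,.032,.049],t,a)
E
```

```text
Traceback (most recent call last):
AttributeError: 'function' object has no attribute 'ik'
```

```bash
python3 - <<'E'
import ik as K
import numpy as np
K.q0=np.array([-.12,-.07,-.08,1.83,.2,.99,1.2])
def go(g,t,a):
    b=K.ik(np.array(g),t,a,6);print(g,t,a,"%.1e"%b[0],b[2],b[1].round(2).tolist())
    if b[0]<1e-6: K.q0=b[1]
go([.573,.0325,.15],0,-3)
for t in(-20,-40,-45):go([.573,.0325,.15],t,-3)
for t in(-45,-40):go([.573,.0325,.034],t,-3)
for t in(-20,0,20,35,40):go([.573,.0325,.13],t,-3)
for t,a in((35,-3),(38,-3),(40,-3),(35,5),(38,5),(38,13)):go([.565,.032,.049],t,a)
E
```

```text
[0.573, 0.0325, 0.15] 0 -3 1.5e-17 1 [-0.04, 0.24, -0.11, 1.78, 0.03, 1.12, 1.37]
[0.573, 0.0325, 0.15] -20 -3 2.1e-14 1 [-0.02, 0.46, -0.13, 1.52, -0.0, 1.51, 1.39]
[0.573, 0.0325, 0.15] -40 -3 1.4e-13 1 [0.0, 0.68, -0.15, 1.29, -0.02, 1.86, 1.38]
[0.573, 0.0325, 0.15] -45 -3 4.5e-13 1 [0.01, 0.74, -0.17, 1.24, -0.02, 1.95, 1.37]
[0.573, 0.0325, 0.034] -45 -3 1.5e-15 1 [0.01, 0.86, -0.17, 1.29, 0.0, 1.78, 1.38]
[0.573, 0.0325, 0.034] -40 -3 8.7e-14 1 [0.02, 0.8, -0.17, 1.35, 0.01, 1.69, 1.38]
[0.573, 0.0325, 0.13] -20 -3 3.6e-14 1 [0.04, 0.48, -0.2, 1.54, 0.03, 1.47, 1.36]
[0.573, 0.0325, 0.13] 0 -3 2.8e-17 1 [0.51, 0.34, -0.77, 1.8, 0.26, 1.11, 1.17]
[0.573, 0.0325, 0.13] 20 -3 3.3e-18 1 [0.56, 0.11, -0.78, 2.06, 0.25, 0.67, 1.15]
[0.573, 0.0325, 0.13] 35 -3 3.0e-15 1 [0.9, -0.01, -1.11, 2.25, 0.42, 0.33, 0.95]
[0.573, 0.0325, 0.13] 40 -3 2.1e-16 1 [1.11, -0.08, -1.31, 2.31, 0.47, 0.19, 0.87]
[0.565, 0.032, 0.049] 35 -3 4.3e-16 1 [0.42, 0.18, -0.69, 2.34, 1.33, 0.27, 0.06]
[0.565, 0.032, 0.049] 38 -3 2.2e-24 1 [0.41, 0.18, -0.69, 2.37, 1.67, 0.27, -0.28]
[0.565, 0.032, 0.049] 40 -3 1.2e-05 1 [1.0, 0.62, -1.44, 2.39, 1.82, 0.76, -0.22]
[0.565, 0.032, 0.049] 35 5 1.5e-15 1 [0.67, 0.2, -0.88, 2.34, 1.29, 0.19, 0.28]
[0.565, 0.032, 0.049] 38 5 3.4e-16 1 [0.66, 0.2, -0.88, 2.38, 1.8, 0.18, -0.23]
[0.565, 0.032, 0.049] 38 13 1.4e-17 1 [0.85, 0.23, -1.0, 2.38, 1.88, 0.09, -0.12]
```

```bash
cat > need.py <<'E'
import sys,numpy as np
from scipy.spatial.transform import Rotation as R
from bench import monitor
x,y,z,t,a=map(float,sys.argv[1:6]);t,a=np.radians([t,a])
d=np.array([np.sin(t)*np.cos(a),np.sin(t)*np.sin(a),-np.cos(t)]);u=np.array([-np.sin(a),np.cos(a),0])
s=monitor.read_state();A=R.from_matrix(np.stack([np.cross(u,d),u,d],1));C=R.from_quat(s['eef_rot'])
print("shift u",((np.array([x,y,z])+.0187*d-s['ee_pos'])/.025).round(2),"turn u",(np.degrees((A*C.inv()).as_rotvec())/5).round(2),"grasp",(s['ee_pos']-.0187*C.as_matrix()[:,2]).round(4),"j",s['joint_positions'].round(2))
E
python3 -m crank '{"steps":[[[0,0,0.3],[0.05,1,0]],[[0,0,0.3],[0.05,1,0]],[[0,0,0.3],[0.05,1,0]],[[0,0,0.3],[0.05,1,0]],[[0,0,0.3],[0.05,1,0]],[[0,0,0.3],[0.05,1,0]],[[0,0,0.3],[0.05,1,0]],[[0,0,0.3],[0.05,1,0]],[[0,0,0.3],[0.05,1,0]],[[0,0,0.3],[0.05,1,0]]]}'; python3 need.py .573 .0325 .12 -48 -3
```

```text
time: 6.93
ee_pos: [0.5803, 0.0076, 0.1907]
eef_rot: [0.043, 0.993, -0.073, 0.083]
ft_force: [1.5, 0.2, -0.0]
width: 0.0597
grip_force: 0.0
shift u [-0.85  1.03 -3.33] turn u [ 2.31 11.43 -0.33] grasp [0.5774 0.0104 0.2089] j [-0.03  0.16 -0.19  1.76  0.24  1.11  1.18]
```

```bash
python3 -m crank '{"steps":[[[-0.07,0.09,-0.3],[0.19,0.95,-0.03]],[[-0.07,0.09,-0.3],[0.19,0.95,-0.03]],[[-0.07,0.09,-0.3],[0.19,0.95,-0.03]],[[-0.07,0.09,-0.3],[0.19,0.95,-0.03]],[[-0.07,0.09,-0.3],[0.19,0.95,-0.03]],[[-0.07,0.09,-0.3],[0.19,0.95,-0.03]],[[-0.07,0.09,-0.3],[0.19,0.95,-0.03]],[[-0.07,0.09,-0.3],[0.19,0.95,-0.03]],[[-0.07,0.09,-0.3],[0.19,0.95,-0.03]],[[-0.07,0.09,-0.3],[0.19,0.95,-0.03]]]}'; python3 -m crank '{"steps":[[[-0.07,0.09,-0.3],[0.19,0.95,-0.03]],[[-0.07,0.09,0],[0.19,0.95,-0.03]],[[0,0,0],[0,0,0]],[[0,0,0],[0,0,0]]]}'; python3 need.py .573 .0325 .034 -48 -3
python3 - <<'E'
from bench import cams
import numpy as np,cv2
ims=[]
for n,(u,v) in(("scene",(270,150)),("top",(150,110))):
    c=cams.camera(n);np.savez(n+"1.npz",**c);ims.append(cv2.resize(c["pixels"][v:v+130,u:u+260],(780,300 if 0 else 295)))
cv2.imwrite("pics/c1.png",np.vstack(ims))
E
```

```text
time: 7.77
ee_pos: [0.5636, 0.0305, 0.1149]
eef_rot: [0.025, 0.945, -0.004, -0.327]
ft_force: [0.4, 0.7, 0.6]
width: 0.0602
grip_force: 0.0
time: 8.1
ee_pos: [0.5597, 0.0333, 0.1055]
eef_rot: [0.023, 0.915, 0.006, -0.404]
ft_force: [0.8, 0.9, -0.1]
width: 0.0599
grip_force: 0.0
shift u [-0.02 -0.   -3.36] turn u [ 0.08  0.07 -0.06] grasp [0.5735 0.0327 0.1181] j [-0.    0.95 -0.17  1.   -0.01  2.02  1.36]
```

View pics/c1.png

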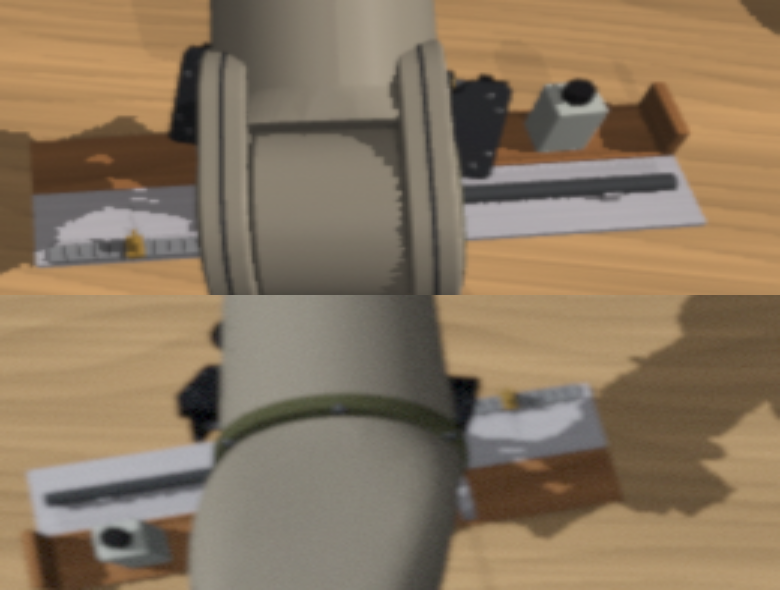

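The arm hides the fingers in both views. The gripper body spans rack y, as assumed, and is clear of the standing bottles. Descending now.

```bash
python3 -m crank '{"steps":[[[0,0,-0.8],[0,0,0]],[[0,0,-0.8],[0,0,0]],[[0,0,-0.7],[0.08,0.07,-0.06]],[[0,0,-0.5],[0,0,0]],[[0,0,-0.3],[0,0,0]],[[0,0,-0.2],[0,0,0]],[[0,0,0],[0,0,0]],[[0,0,0],[0,0,0]]]}'; python3 need.py .573 .0325 .034 -48 -3
```

```text
time: 8.87
ee_pos: [0.5601, 0.0307, 0.0253]
eef_rot: [0.028, 0.913, 0.006, -0.406]
ft_force: [0.9, -0.1, 0.5]
width: 0.0602
grip_force: 0.0
shift u [-0.04  0.1  -0.15] turn u [0.12 0.01 0.04] grasp [0.5739 0.0301 0.0379] j [ 0.01  1.04 -0.17  1.01  0.    1.93  1.37]
```

```bash
python3 -m crank '{"steps":[[[0,0,0],[0,0,0]],[[0,0,0],[0,0,0]],[[0,0,0],[0,0,0]],[[0,0,0],[0,0,0]],[[0,0,0],[0,0,0]]]}' 20 15; python3 need.py .573 .0325 .034 -48 -3
```

```text
time: 9.28
ee_pos: [0.5599, 0.0307, 0.0251]
eef_rot: [0.028, 0.913, 0.006, -0.406]
ft_force: [0.5, 0.2, 2.0]
width: 0.0358
grip_force: 15.0
shift u [-0.03  0.1  -0.14] turn u [0.13 0.   0.04] grasp [0.5737 0.0301 0.0376] j [ 0.01  1.04 -0.17  1.01  0.    1.93  1.37]
```

```bash
python3 -m crank '{"steps":[[[0,0,0.5],[0,0,0]],[[0,0,0.8],[0,0,0]],[[0,0,0.8],[0,0,0]],[[0,0,0.8],[0,0,0]],[[0,0,0.8],[-0.04,-0.8,0]],[[0,0,0.8],[-0.04,-0.8,0]],[[0,0,0.2],[-0.05,-1,0]],[[0,0,0],[-0.05,-1,0]],[[0,0,0],[-0.05,-1,0]],[[0,0,0],[-0.05,-1,0]]]}' 20 30; python3 -m crank '{"steps":[[[0,0,0],[-0.05,-1,0]],[[0,0,0],[-0.05,-1,0]],[[0,0,0],[-0.05,-1,0]],[[0,0,0],[-0.05,-1,0]],[[0,0,0],[-0.05,-1,0]],[[0,0,0],[-0.05,-1,0]],[[0,0,0],[-0.05,-1,0]],[[0,0,0],[-0.05,-1,0]],[[0,0,0],[0,0,0]],[[0,0,0],[0,0,0]]]}'; python3 need.py .56 .031 .11 34 -3
```

```text
time: 10.12
ee_pos: [0.5601, 0.0305, 0.1438]
eef_rot: [0.031, 0.985, 0.002, -0.17]
ft_force: [-0.3, 0.4, -0.9]
width: 0.0358
grip_force: 29.9
time: 10.95
ee_pos: [0.5587, 0.0303, 0.1429]
eef_rot: [0.031, 0.984, -0.005, 0.174]
ft_force: [-0.4, -0.0, -1.4]
width: 0.0361
grip_force: 29.9
shift u [ 0.47  0.   -1.94] turn u [-0.17 -2.79  0.12] grasp [0.5523 0.0307 0.1604] j [ 0.05  0.03 -0.24  2.04  0.14  0.74  1.23]
```

```bash
python3 need.py .5535 .033 .10 35 8;  python3 -m crank '{"steps":[[[0.08,0,0],[-0.07,-0.6,0.44]],[[0.08,0,0],[-0.07,-0.6,0.44]],[[0.08,0,0],[-0.07,-0.6,0.44]],[[0.08,0,0],[-0.07,-0.6,0.44]],[[0.08,0,0],[-0.07,-0.6,0.44]],[[0,0,0],[0,0,0]]]}';python3 need.py .5535 .033 .10 35 8
python3 - <<'E'
import ik as K, numpy as np
K.q0=np.array([ 0.05 , 0.03 ,-0.24 , 2.04 , 0.14 , 0.74 , 1.23])
for z in(.1,.0487):
  for t in (33,35,37):
    b=K.ik(np.array([.5535,.033,z]),t,8,6);print(z,t,"%.1e"%b[0],b[1].round(2))
    if b[0]<1e-6:K.q0=b[1]
E
```

```text
shift u [ 0.22  0.17 -2.33] turn u [ 0.11 -3.    2.3 ] grasp [0.5523 0.0307 0.1604] j [ 0.05  0.03 -0.24  2.04  0.14  0.74  1.23]
time: 11.45
ee_pos: [0.5695, 0.0297, 0.1416]
eef_rot: [-0.066, 0.951, 0.001, 0.301]
ft_force: [0.5, -0.4, -2.4]
width: 0.0358
grip_force: 29.9
shift u [-0.22  0.19 -2.28] turn u [0.43 0.05 0.16] grasp [0.5588 0.0289 0.1569] j [ 0.06 -0.08 -0.22  2.25  0.1   0.37  1.47]
0.1 33 2.5e-17 [ 0.13  0.01 -0.26  2.3  -0.06  0.26  1.64]
0.1 35 7.1e-18 [ 0.13  0.   -0.26  2.32 -0.09  0.21  1.67]
0.1 37 7.2e-15 [ 0.12 -0.   -0.24  2.35 -0.15  0.15  1.73]
0.0487 33 7.0e-21 [ 0.56  0.15 -0.73  2.34  0.66  0.14  0.95]
0.0487 35 9.1e-22 [ 0.6   0.15 -0.78  2.37  1.06  0.11  0.55]
0.0487 37 1.4e-05 [ 1.13  0.51 -1.44  2.39  1.67  0.48  0.1 ]
```

```bash
python3 -m crank '{"steps":[[[0,0.05,-0.5],[0.1,0,0.04]],[[0,0.05,-0.5],[0.1,0,0.04]],[[0,0.05,-0.5],[0.1,0,0.04]],[[0,0.05,-0.5],[0.1,0,0.04]],[[0,0,-0.3],[0,0,0]],[[0,0,0],[0,0,0]]]}';python3 need.py .558 .033 .0487 35 8
python3 - <<'E'
from bench import cams
import numpy as np,cv2
ims=[]
for n,(u,v) in(("scene",(290,150)),("top",(150,130))):
    c=cams.camera(n);np.savez(n+"2.npz",**c);ims.append(cv2.resize(c["pixels"][v:v+110,u:u+230],(780,295)))
cv2.imwrite("pics/c2.png",np.vstack(ims))
E
```

```text
time: 11.95
ee_pos: [0.5697, 0.0355, 0.0833]
eef_rot: [-0.066, 0.951, 0.02, 0.3]
ft_force: [-0.6, 0.5, -0.6]
width: 0.0359
grip_force: 29.9
shift u [-0.04 -0.04 -2.  ] turn u [0.02 0.01 0.01] grasp [0.5591 0.0341 0.0986] j [ 0.05  0.03 -0.2   2.29  0.06  0.21  1.51]
```

View pics/c2.png

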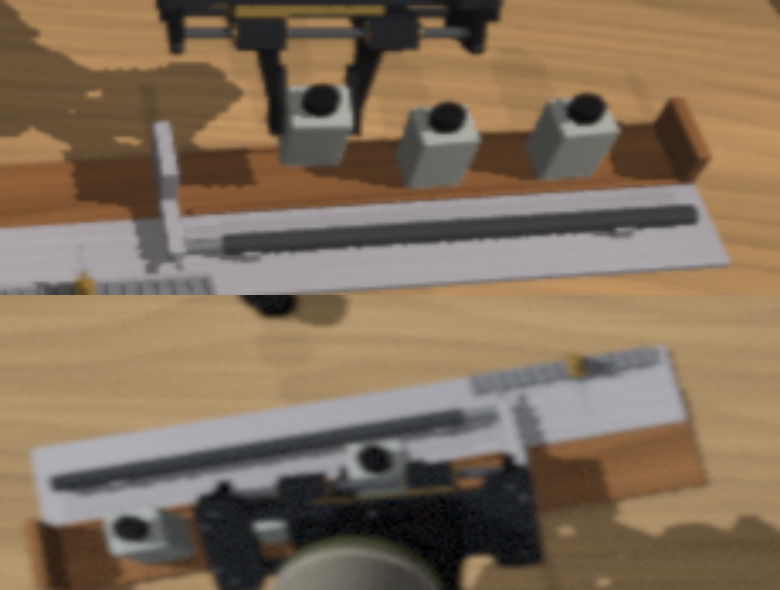

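The bottle hangs nearly upright in the fingers, with its cap at about (384,187) in the scene picture. I'll measure its position and lean.

```bash
python3 - <<'E'
import numpy as np
from h import *
e=np.array([-.23,.973])
for n in("scene","top"):
    c=np.load(n+"2.npz");P=cloud(c);B=c["pixels"].max(-1);X,Y,Z=P[...,0],P[...,1],P[...,2]
    near=(X>.53)&(X<.62)&(Y>.0)&(Y<.07)&(Z>.05)
    cap=P[near&(B<60)&(Z>.118)];print(n,"cap",cap.mean(0).round(4),len(cap),cap[:,2].max())
    f=P[near&(B>100)&(Z>.03)];top=f[f[:,2]>f[:,2].max()-.012]
    # front face (+x) normal
    q=f[(f[:,2]<f[:,2].max()-.02)]
    if len(q)>20:
        d=q-q.mean(0);v=np.linalg.svd(d,full_matrices=False)[2][2];v*=np.sign(v[0]);print("face n",v.round(3),"lean deg",np.degrees(np.arcsin(-v[2])).round(1),"az",np.degrees(np.arctan2(v[1],v[0])),q.mean(0),len(q),q[:,2].min())
E
```

```text
scene cap [0.5513 0.0349 0.1538] 568 0.19248278308894506
face n [0.665 0.159 0.73 ] lean deg -46.9 az 13.474108095419098 [0.57635823 0.04210433 0.11711365] 177 0.05374769777694277
top cap [0.5484 0.039  0.1646] 260 0.19133620389375805
face n [0.878 0.478 0.015] lean deg -0.9 az 28.529715356411366 [0.57709779 0.03779836 0.11702053] 98 0.0860571262929064
```

```bash
python3 - <<'E'
import numpy as np
from h import *
def face(c,P,u0,u1,v0,v1,br):
    B=c["pixels"].max(-1)[v0:v1,u0:u1];q=P[v0:v1,u0:u1][(B>90) if br else (B<60)];m=np.median(q,0);q=q[np.linalg.norm(q-m,axis=1)<.04];return q
c=np.load("scene2.npz");P=cloud(c)
q=face(c,P,376,391,196,209,1);d=q-q.mean(0);v=np.linalg.svd(d,full_matrices=False)[2][2];v*=np.sign(v[0])
print("front",q.mean(0).round(4),len(q),v.round(3),"lean",np.degrees(np.arcsin(v[2])).round(1),"az",np.degrees(np.arctan2(v[1],v[0])).round(1),"zmin",P[196:214,376:391,2].min())
q=face(c,P,380,389,181,191,0);print("cap",q.mean(0).round(4),q.max(0).round(4),q.min(0).round(4))
c=np.load("top2.npz");P=cloud(c);u,v=150+int(376*.295),130+int((460-295)*.373);q=face(c,P,u-5,u+6,v-5,v+6,0);print("topcap",q.mean(0).round(4),q.max(0).round(4),q.min(0).round(4))
for r in range(190,216,3):print(r,P.shape and cloud(np.load("scene2.npz"))[r,383].round(3))
E
```

```text
front [0.5887 0.0389 0.1136] 46 [ 0.986  0.143 -0.086] lean -4.9 az 8.2 zmin 0.003556435099454469
cap [0.5765 0.0372 0.1328] [0.5848 0.0454 0.1366] [0.5657 0.029  0.1239]
topcap [0.5714 0.0344 0.1336] [0.5805 0.0433 0.1378] [0.563  0.0264 0.127 ]
190 [0.583 0.036 0.129]
193 [0.582 0.037 0.118]
196 [0.589 0.038 0.119]
199 [0.588 0.039 0.107]
202 [0.587 0.04  0.096]
205 [0.586 0.041 0.083]
208 [0.583 0.043 0.068]
211 [0.581 0.044 0.054]
214 [0.556 0.048 0.005]
```

```bash
python3 -m crank '{"steps":[[[-0.06,-0.01,-0.2],[0,0,0]],[[-0.06,-0.01,-0.3],[0,0,0]],[[-0.06,-0.01,-0.3],[0,0,0]],[[-0.06,-0.01,-0.3],[0,0,0]],[[0,0,-0.3],[0,0,0]],[[0,0,-0.2],[0,0,0]],[[0,0,0],[0,0,0]],[[0,0,0],[0,0,0]]]}';python3 need.py .5533 .033 .0487 35 8
```

```text
time: 12.72
ee_pos: [0.5635, 0.0347, 0.0445]
eef_rot: [-0.067, 0.951, 0.02, 0.302]
ft_force: [0.7, 0.4, -0.9]
width: 0.0363
grip_force: 29.9
shift u [ 0.02 -0.01 -0.44] turn u [ 0.03  0.06 -0.  ] grasp [0.5528 0.0332 0.0598] j [-0.01  0.1  -0.14  2.34  0.2   0.09  1.37]
```

```bash
python3 -m crank '{"steps":[[[0,0,-0.1],[0,0,0]],[[0,0,-0.15],[0,0,0]],[[0,0,-0.15],[0,0,0]],[[0,0,0],[0,0,0]],[[0,0,0],[0,0,0]]]}';python3 need.py .5533 .033 .0487 35 8;python3 -m crank '{"steps":[[[0,0,0],[0,0,0]],[[0,0,0],[0,0,0]],[[0,0,-0.08],[0,0,0]],[[0,0,-0.08],[0,0,0]],[[0,0,0],[0,0,0]],[[0,0,0],[0,0,0]]]}' 20 6;python3 need.py .5533 .033 .0487 35 8
```

```text
time: 13.13
ee_pos: [0.5651, 0.0346, 0.0361]
eef_rot: [-0.067, 0.95, 0.02, 0.304]
ft_force: [-0.8, -0.7, 4.8]
width: 0.0355
grip_force: 30.0
shift u [-0.05 -0.   -0.11] turn u [0.02 0.1  0.  ] grasp [0.5543 0.0332 0.0513] j [-0.04  0.12 -0.11  2.34  0.28  0.06  1.29]
time: 13.63
ee_pos: [0.5645, 0.0347, 0.0317]
eef_rot: [-0.067, 0.95, 0.02, 0.303]
ft_force: [0.4, 1.3, 3.5]
width: 0.0361
grip_force: 6.0
shift u [-0.02 -0.01  0.07] turn u [ 0.02  0.08 -0.  ] grasp [0.5538 0.0332 0.0469] j [ 0.11  0.14 -0.26  2.34  0.6   0.06  0.99]
```

```bash
python3 -m crank '{"steps":[[[0,0,0],[0,0,0]],[[0,0,0],[0,0,0]],[[0,0,0],[0,0,0]],[[0,0,0],[0,0,0]]]}' 56; python3 - <<'E'
from bench import cams
import numpy as np,cv2
from h import *
c=cams.camera("scene");np.savez("scene3.npz",**c);cv2.imwrite("pics/c3.png",cv2.resize(c["pixels"][140:270,270:510],(780,422)));P=cloud(c)
E
```

```text
time: 13.97
ee_pos: [0.5635, 0.0345, 0.0307]
eef_rot: [-0.067, 0.951, 0.02, 0.302]
ft_force: [0.2, 0.3, -0.1]
width: 0.0528
grip_force: 0.0
```

View pics/c3.png

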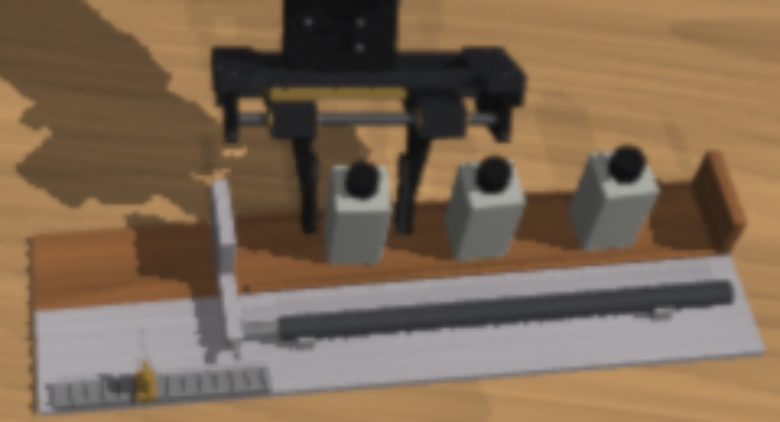

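```bash
python3 - <<'E'
import numpy as np
from h import *
c=np.load("scene3.npz");P=cloud(c)
for u,v in((381,195),(422,193),(463,190)):
    q=P[v-7:v+8,u-7:u+8][c["pixels"].max(-1)[v-7:v+8,u-7:u+8]<60];q=q[(q[:,2]>.074)&(q[:,2]<.1)];print(q.mean(0).round(4),q[:,2].max(),len(q))
q=P[206:218,373:387].reshape(-1,3);q=q[q[:,2]>.012];d=q-q.mean(0);v=np.linalg.svd(d,full_matrices=False)[2][2];print(v.round(3),q.mean(0),q[:,2].min())
E
python3 -m crank '{"steps":[[[0,0,0.2],[0,0,0]],[[0,0,0.4],[0,0,0]],[[0,0,0.8],[0,0,0]],[[0,0,1],[0,0,0]],[[0,0,1],[0,0,0]],[[0,0,1],[0,0,0]],[[0,0,1],[0,0,0]],[[0,0,1],[0,0,0]]]}';python3 need.py .5845 -.051 .15 0 13.2
```

```text
[0.5629 0.0352 0.0844] 0.08942683474997226 87
[0.5477 0.116  0.0841] 0.08877321669264981 84
[0.5281 0.1979 0.0838] 0.08909140855972464 84
[-0.841 -0.101  0.532] [0.58004392 0.0372258  0.04964861] 0.022484438500538273
time: 14.68
ee_pos: [0.5638, 0.0337, 0.1852]
eef_rot: [-0.066, 0.951, 0.019, 0.303]
ft_force: [0.9, -0.2, -1.4]
width: 0.0563
grip_force: 0.0
shift u [ 0.83 -3.39 -2.16] turn u [-1.26  6.96  1.02] grasp [0.553  0.0322 0.2004] j [ 0.59 -0.16 -0.67  2.19 -0.26  0.47  1.8 ]
```

```bash
python3 -m crank '{"steps":[[[0.1,-0.42,0],[-0.16,0.87,0.13]],[[0.1,-0.42,0],[-0.16,0.87,0.13]],[[0.1,-0.42,0],[-0.16,0.87,0.13]],[[0.1,-0.42,0],[-0.16,0.87,0.13]],[[0.1,-0.42,0],[-0.16,0.87,0.13]],[[0.1,-0.42,0],[-0.16,0.87,0.13]],[[0.1,-0.42,0],[-0.16,0.87,0.13]],[[0.1,-0.42,0],[-0.16,0.87,0.13]],[[0,0,0],[0,0,0]],[[0,0,0],[0,0,0]]]}' 40;python3 need.py .584 -.050 .051 0 13.2
```

```text
time: 15.52
ee_pos: [0.5845, -0.0499, 0.1828]
eef_rot: [-0.116, 0.993, 0.0, -0.001]
ft_force: [-0.3, 0.9, -1.4]
width: 0.0398
grip_force: 0.0
shift u [-0.02 -0.   -6.02] turn u [-0.   -0.01 -0.03] grasp [ 0.5845 -0.0499  0.2015] j [ 0.53  0.34 -0.64  1.59  0.21  1.28  1.66]
```

```bash
python3 -m crank '{"steps":[[[0,0,-1],[0,0,0]],[[0,0,-1],[0,0,0]],[[0,0,-1],[0,0,0]],[[0,0,-0.9],[0,0,0]],[[0,0,-0.8],[0,0,0]],[[0,0,-0.6],[0,0,0]],[[0,0,-0.4],[0,0,0]],[[0,0,-0.3],[0,0,0]],[[0,0,0],[0,0,0]]]}';python3 -m crank '{"steps":[[[0,0,0],[0,0,0]],[[0,0,0],[0,0,0]],[[0,0,0],[0,0,0]],[[0,0,0],[0,0,0]],[[0,0,0],[0,0,0]]]}' 0 45; python3 need.py .584 -.050 .051 0 13.2
python3 - <<'E'
from bench import cams
import numpy as np,cv2
ims=[]
for n,(u,v) in(("scene",(280,180)),("top",(270,140))):
    c=cams.camera(n);np.savez(n+"4.npz",**c);ims.append(cv2.resize(c["pixels"][v:v+90,u:u+120],(390,292),interpolation=cv2.INTER_CUBIC))
cv2.imwrite("pics/c4.png",np.hstack(ims))
E
```

```text
time: 16.27
ee_pos: [0.5832, -0.0501, 0.0332]
eef_rot: [-0.116, 0.993, -0.001, -0.001]
ft_force: [-0.3, 0.1, 0.2]
width: 0.04
grip_force: 0.0
time: 16.68
ee_pos: [0.5844, -0.0504, 0.0344]
eef_rot: [-0.116, 0.993, -0.001, 0.0]
ft_force: [0.3, 0.2, -0.2]
width: 0.0145
grip_force: 0.0
shift u [-0.02  0.02 -0.09] turn u [ 0.02  0.   -0.03] grasp [ 0.5844 -0.0504  0.0531] j [ 0.49  0.5  -0.6   1.73  0.32  1.01  1.58]
```

View pics/c4.png

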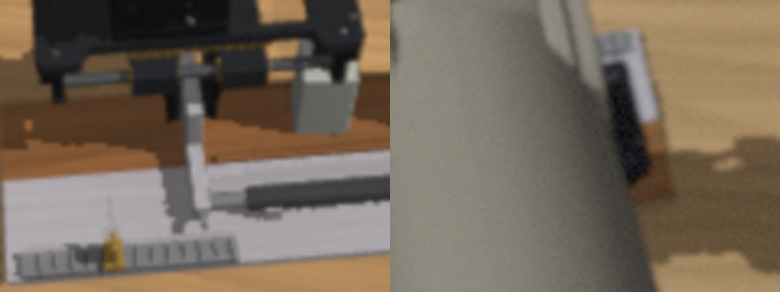

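```bash
python3 -m crank '{"steps":[[[0,0,0],[0,0,0]],[[0,0,0],[0,0,0]],[[0.03,-0.13,0],[0,0,0]],[[0.06,-0.25,0],[0,0,0]],[[0.07,-0.3,0],[0,0,0]],[[0.07,-0.3,0],[0,0,0]],[[0.07,-0.3,0],[0,0,0]],[[0.07,-0.3,0],[0,0,0]],[[0.06,-0.25,0],[0,0,0]],[[0.03,-0.12,0],[0,0,0]]]}';python3 -m crank '{"steps":[[[0,0,0],[0,0,0]],[[0,0,0],[0,0,0]],[[0,0,0],[0,0,0]]]}'; python3 need.py .5844 -.0504 .053 0 13.2
python3 - <<'E'
from bench import cams
import numpy as np,cv2
c=cams.camera("scene");np.savez("scene5.npz",**c)
cv2.imwrite("pics/c5.png",cv2.resize(c["pixels"][190:275,275:365],None,fx=7,fy=7,interpolation=cv2.INTER_CUBIC))
np.savez("top5.npz",**cams.camera("top"))
E
```

```text
time: 17.62
ee_pos: [0.5957, -0.0979, 0.0343]
eef_rot: [-0.117, 0.993, 0.0, -0.0]
ft_force: [-5.0, 7.3, 7.6]
width: 0.0099
grip_force: 45.0
time: 17.87
ee_pos: [0.5954, -0.0971, 0.0343]
eef_rot: [-0.117, 0.993, 0.0, -0.0]
ft_force: [-4.0, 6.9, 7.5]
width: 0.0099
grip_force: 45.0
shift u [-0.44  1.87  0.  ] turn u [-0.   -0.01 -0.05] grasp [ 0.5955 -0.0971  0.053 ] j [ 0.54  0.53 -0.58  1.69  0.33  1.03  1.66]
```

View pics/c5.png

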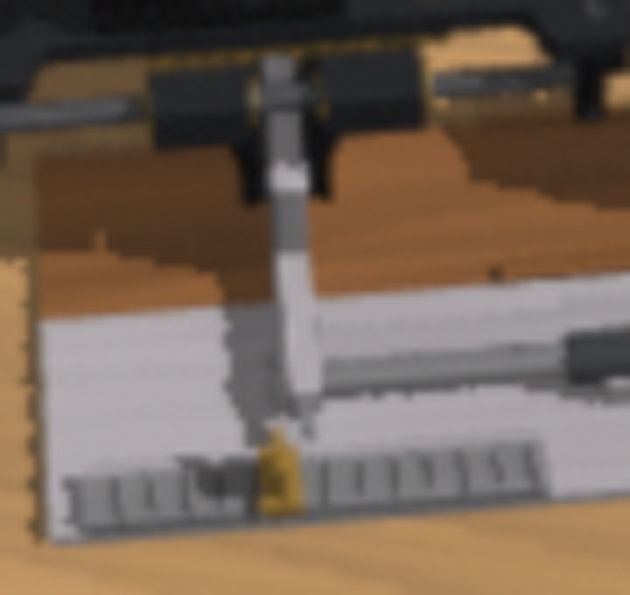

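The end stop is gripped and pulled 48 mm. The pointer tip is near (319,251) and the brass fin top near (315,251), so it's still a few mm short. Next I'll work out the remaining distance.

```bash
python3 - <<'E'
import numpy as np
from h import *
c=np.load("scene5.npz");P=cloud(c);T=c["T"];f=200/np.tan(np.radians(float(c["vfov"]))/2)
a=np.radians(13.2);ex=np.array([np.cos(a),np.sin(a)]);ey=np.array([-np.sin(a),np.cos(a)])
def ray(u,v,z):
    d=T[:3,:3]@np.array([(u-c["cx"])/f,-(v-c["cy"])/f,-1]);return T[:3,3]+d*(z+.001-T[2,3])/d[2]
def full(x,y):return 275+(x+.5)/7-.5,190+(y+.5)/7-.5
for n,x,y,z in(("ptr tip",312,435,.022),("ptr mid",310,415,.022),("fin top",279,430,.036),("fin mid",281,470,.0235),("fin base",281,512,.011)):
    p=ray(*full(x,y),z);print(n,p.round(4),"rack x,y",(p[:2]@ex).round(4),(p[:2]@ey).round(4))
px=c["pixels"].astype(int)
yel=(px[...,2]-px[...,0]>50);yel[:248]=0;yel[266:]=0;yel[:,:308]=0;yel[:,322:]=0
q=P[yel&(P[...,0]>.66)&(P[...,2]>.008)];print("brass",len(q),q.mean(0).round(4),"ry",np.sort(q[:,:2]@ey).round(4)[[0,len(q)//4,len(q)//2,3*len(q)//4,-1]], np.sort(q[:,2])[[0,-1]])
g=(P[...,0]>.662)&(P[...,0]<.69)&(P[...,1]>-.09)&(P[...,1]<-.05)&(P[...,2]>.016)&~yel
for v,u in np.argwhere(g):print(u,v,P[v,u].round(4),px[v,u],(P[v,u,:2]@ex).round(4),(P[v,u,:2]@ey).round(4))
# plate top middle via depth
q=P[(P[...,2]>.02)&(P[...,2]<.05)&(abs(P[...,0]-.62)<.03)&(abs(P[...,1]+.09)<.025)&(px.min(-1)>110)];print("plate",len(q),np.median(q[:,:2]@ey),(q[:,:2]@ey).min(),(q[:,:2]@ey).max())
print("tool ry",np.array([.5955,-.0971])@ey,np.array([.5955,-.0971])@ex)
E
```

```text
ptr tip [ 0.6757 -0.0749  0.023 ] rack x,y 0.6408 -0.2272
ptr mid [ 0.6694 -0.0764  0.023 ] rack x,y 0.6343 -0.2273
fin top [ 0.6827 -0.0831  0.037 ] rack x,y 0.6457 -0.2368
fin mid [ 0.6888 -0.0819  0.0245] rack x,y 0.6519 -0.237
fin base [ 0.6958 -0.081   0.012 ] rack x,y 0.6589 -0.2378
brass 54 [ 0.6901 -0.082   0.0217] ry [-0.2431 -0.24   -0.2372 -0.2347 -0.232 ] [0.01254945 0.03904387]
316 245 [ 0.6623 -0.0833  0.0245] [127 124 128] 0.6257 -0.2324
317 245 [ 0.6629 -0.0812  0.0261] [162 159 163] 0.6268 -0.2304
318 245 [ 0.6629 -0.0791  0.0267] [166 163 168] 0.6273 -0.2284
320 245 [ 0.6621 -0.0751  0.0263] [154 151 155] 0.6275 -0.2243
316 246 [ 0.6637 -0.0831  0.023 ] [103 101 104] 0.6272 -0.2325
317 246 [ 0.6644 -0.081   0.0247] [129 126 129] 0.6283 -0.2305
318 246 [ 0.6638 -0.079   0.0241] [133 131 134] 0.6282 -0.2285
319 246 [ 0.6642 -0.0769  0.0254] [130 128 131] 0.6291 -0.2265
320 246 [ 0.6628 -0.0751  0.0233] [120 118 121] 0.6281 -0.2244
316 247 [ 0.664  -0.0832  0.0191] [88 86 88] 0.6274 -0.2326
317 247 [ 0.6645 -0.081   0.0206] [105 103 105] 0.6284 -0.2306
318 247 [ 0.6676
[... 720 characters left out ...]
3] 0.6462 -0.2377
315 251 [ 0.6837 -0.0818  0.0391] [130 145 159] 0.6469 -0.2357
318 251 [ 0.6753 -0.0773  0.0247] [124 122 124] 0.6398 -0.2294
319 251 [ 0.6738 -0.0755  0.0224] [129 127 129] 0.6388 -0.2274
315 252 [ 0.6855 -0.0815  0.0385] [114 138 156] 0.6488 -0.2359
318 252 [ 0.6766 -0.0771  0.0228] [139 137 140] 0.6411 -0.2296
316 253 [ 0.6771 -0.0812  0.0184] [122 143 159] 0.6407 -0.2336
317 253 [ 0.6775 -0.079   0.0197] [138 149 161] 0.6416 -0.2317
317 254 [ 0.6795 -0.0788  0.0191] [113 137 158] 0.6435 -0.2318
312 257 [ 0.6868 -0.0879  0.0177] [39 67 84] 0.6486 -0.2424
plate 68 -0.22770300375804337 -0.23295368605041838 -0.2132483611044628
tool ry -0.23051745461987935 0.5575933671732223
```

```bash
python3 -m crank '{"steps":[[[0.04,-0.17,0],[0,0,0]],[[0.04,-0.17,0],[0,0,0]],[[0,0,0],[0,0,0]],[[0,0,0],[0,0,0]],[[0,0,0],[0,0,0]],[[0,0,0],[0,0,0]]]}'; python3 - <<'E'
from bench import cams
import numpy as np,cv2
from h import *
c=cams.camera("scene");np.savez("scene6.npz",**c)
cv2.imwrite("pics/c6.png",cv2.resize(c["pixels"][180:270,290:410],None,fx=6.5,fy=6.5,interpolation=cv2.INTER_CUBIC))
P=cloud(c);px=c["pixels"].astype(int);a=np.radians(13.2);ex=np.array([np.cos(a),np.sin(a)]);ey=np.array([-np.sin(a),np.cos(a)])
RX=P[...,:2]@ex;RY=P[...,:2]@ey;yel=(px[...,2]-px[...,0]>35)
g=(RX>.630)&(RX<.6425)&(RY>-.25)&(RY<-.22)&(P[...,2]>.019)&~yel
q=RY[g];print("ptr",len(q),q.mean(),q.min(),q.max())
b=yel&(RX>.63)&(RX<.67)&(RY>-.26)&(RY<-.22)&(P[...,2]>.024);q=RY[b];print("fin",len(q),q.mean(),q.min(),q.max())
E
```

```text
time: 18.47
ee_pos: [0.5974, -0.1053, 0.0343]
eef_rot: [-0.117, 0.993, 0.0, -0.001]
ft_force: [-4.4, 7.5, 6.9]
width: 0.0096
grip_force: 45.0
ptr 8 -0.2360162978555087 -0.23729471330838245 -0.23475844917632788
fin 14 -0.23712246137673224 -0.23841228435064837 -0.23588702837117012
```

View pics/c6.png

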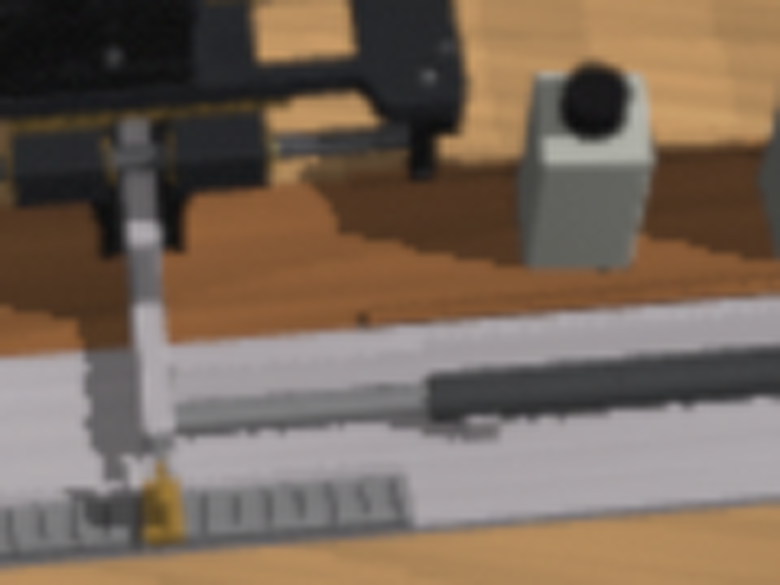

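The pointer now meets the brass fin, about 1 mm off at roughly (314,251), and the righted bottle stands in the lane untouched. Handing in.

```bash
python3 -m crank '{"steps":[[[0,0,0],[0,0,0]],[[0,0,0],[0,0,0]],[[0,0,0],[0,0,0]]]}'; python3 -c "
from bench import ticket;print(ticket.close_job())"
```

```text
time: 18.77
ee_pos: [0.5974, -0.1053, 0.0343]
eef_rot: [-0.117, 0.993, 0.0, -0.0]
ft_force: [-4.0, 7.5, 7.2]
width: 0.0097
grip_force: 45.0
the job is handed in; nothing more can be done
None
```

I handed in the job at about 19 s: the bottle stands upright in the lane, let go, and the gripper is holding the end stop (45 N) with its pointer about 1 mm from the brass mark by camera; no verdict came back.

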